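# Unstack the topping tins into their counter trays

### The job

The washed topping tins of the slush bar have been left in one stack. Take the stack apart and stand every tin upright on the floor of the tray made for it: the oblong tin in the oblong tray, the square tin in the square tray, the round tin in the larger round tray and the slim shaker in the smaller round tray. Tip nothing over on the way, and leave the cup and the syrup bottle alone.

Things in the scene. Friction and masses are not known exactly. Their poses are not given: they have to be found in the camera images.
- longtin_mid (a point): The oblong topping tin at the bottom of the stack: white plastic tub with flat steel lid (dark centre panel, bright border), 160 (its x) x 64 (its y) x 56 mm high, 0.45 kg. Loose, stands on the counter; the round tin and the square tin stand side by side on its lid, about 41 mm either side of its centre along its x, either one at either end. The point is its centre, half-way up; z up.
- roundtin_mid (a point): The round topping tin: white plastic with flat steel lid (dark centre panel, bright border), upright cylinder 58 mm in diameter, 56 mm high, 0.22 kg. Loose, stands on one end of the oblong tin's lid. The point is its centre, half-way up; z up along its axis.
- squaretin_mid (a point): The square topping tin: white plastic with flat steel lid (dark centre panel, bright border), 46 x 46 mm (x, y along its sides), 56 mm high, 0.2 kg. Loose, stands on the other end of the oblong tin's lid, turned at most 0.15 rad from it. The point is its centre, half-way up; z up.
- shaker_mid (a point): The sugar shaker: slim white cylinder with steel top pierced by small black holes, 36 mm in diameter, 60 mm high, 0.1 kg. Loose, the top of the stack: it stands on the round or the square tin, whichever is at the end of the oblong tin nearer the robot. The point is its centre, half-way up; z up along its axis.
- longwell_in (a point): The oblong shallow tray (black floor, bright steel rim) fixed to the counter, place of the oblong tin: inside 182 (its x) x 84 (its y) mm, floor 3 mm above the counter, rim 4 mm thick standing 6 mm above the floor. The point is the centre of its floor; z up.
- roundwell_in (a point): The larger round shallow tray (black floor, bright steel rim) fixed to the counter, place of the round tin: inside diameter 78 mm, floor 3 mm above the counter, rim 4 mm thick standing 6 mm above the floor. The point is the centre of its floor; z up.
- squarewell_in (a point): The square shallow tray (black floor, bright steel rim) fixed to the counter, place of the square tin: inside 66 x 66 mm (x, y along its sides), floor 3 mm above the counter, rim 4 mm thick standing 6 mm above the floor. The point is the centre of its floor; z up.
- smallwell_in (a point): The smaller round shallow tray (black floor, bright steel rim) fixed to the counter, place of the shaker: inside diameter 54 mm, floor 3 mm above the counter, rim 4 mm thick standing 6 mm above the floor. The point is the centre of its floor; z up.
- cup_mid (a point): Bystander: a loose, empty clear drinking cup, about 80 mm across the rim, 95 mm high, beyond the work. The point is its centre, half-way up.
- syrup_mid (a point): Bystander: a loose amber syrup bottle, 60 mm in diameter, 150 mm high, beyond the work. The point is its centre, half-way up.
Mind the look-alikes: they are no part of the job. What is shaped like the part that bears squarewell_in but brown or yellow is not meant. What is shaped like the part that bears roundwell_in but white is not meant.

How it is judged (in metres and radians):
At the end, for the whole second after the job is handed in: Each tin stands upright (within 0.08 rad) on the floor of its own tray (centre within 13 to 16 mm of the tray's centre and no more than 3 mm above its seated height), the oblong tin lengthwise in its tray (within 0.15 rad), all released and at rest (horizontal distance between longtin_mid and longwell_in below 0.016 m and z of longtin_mid in the frame of longwell_in below 0.031 m and angle between each of longtin_mid, roundtin_mid, squaretin_mid, shaker_mid's own z axis and vertical below 0.08 rad and linear speed of each of longtin, roundtin, squaretin, shaker below 0.02 m/s and horizontal distance between roundtin_mid and roundwell_in below 0.013 m and z of roundtin_mid in the frame of roundwell_in below 0.031 m and horizontal distance between squaretin_mid and squarewell_in below 0.015 m and z of squaretin_mid in the frame of squarewell_in below 0.031 m and horizontal distance between shaker_mid and smallwell_in below 0.013 m and z of shaker_mid in the frame of smallwell_in below 0.033 m and angle between the x axis of longtin_mid and the x axis of longwell_in, either way round below 0.15 rad); the robot touches nothing.
It fails at once if a tin is tipped over (leans more than 0.5 rad) (angle between any of longtin_mid, roundtin_mid, squaretin_mid, shaker_mid's own z axis and vertical above 0.5 rad).
It fails at once if the cup or the syrup bottle is moved (more than 30 mm) (distance of any of cup_mid, syrup_mid from where it was at the start of the episode above 0.03 m).
It also fails if it takes over 128 s, if anything falls off the work surface, if the arm or the gripper's body presses on something with over 40 N, if the wrist force passes 120 N, or if a joint passes its speed limit or range.

### The arm

A 6-joint arm with a two-finger parallel gripper is mounted at the origin on the work surface. World frame = base frame: x ahead of the robot, y to its left, z up, the work surface at z = 0. Lengths are in mm, angles in rad, forces in N, time in s.
With the tool pointing down it reaches from about 300 to 775 mm from the base axis. Payload 14.6 kg.
Tool frame: the origin (TCP) lies between the finger pads; the fingertips stand 19 mm ahead of it and the grasp point (between the pads) is the TCP; z points along the fingers, y is the line along which they close (so a half turn about z gives the same grasp; the last joint's range is limited). The gripper opens to 94 mm and grips with 3 to 60 N. Pads are 16 mm wide; open, the fingers measure 119 mm over their backs; the gripper's body (75 mm by 177 mm) begins 78 mm behind the grasp point.
Start: joints at [-0.067, 0.3, 1.521, -0, 1.321, -0.067], TCP at [549.99, -0.002, 224.446] pointing down, gripper open.
Joint ranges: [-3.03, 3.03], [-0.79, 2.21], [0.23, 2.52], [-1.04, 4.18], [0, 3.07], [-2.55, 2.55]. Speed limits (rad/s): [2.22, 2.22, 2.57, 3.14, 3.14, 3.14].

### API

Orientations are given as [roll, pitch, yaw] about the fixed x, y, z axes, in that order (R = Rz(yaw) Ry(pitch) Rx(roll)).
In Python, from cell import monitor, imaging, job, find_in, trace gives the robot as it stands. The module is installed in compiled form; this text tells all that it offers.
- The arm moves only by the tool arm_command, never from a script. Its argument "steps" is a list of rows, each a list of 5 numbers: the opening, from 0 (shut) to 1 (fully open), then the shift along the tool's x, y, z in mm, then the turn about the tool's z in degrees. In form: [[gripper, dx, dy, dz, turn], ...]. A call has 1 to 20 rows; each row is the pose to reach, as a shift and turn from the pose commanded when the call began, along the tool's axes at that moment; what a row does not reach only later rows make up. A row lasts 1/8 s, in which the tool goes at most 62.5 mm and 10.7 degrees, less where a joint would pass 70% of its speed; a pose out of reach is approached as far as the arm can. A call with a gripper value outside its range is refused whole. The fingers move at their own pace and stop on an object; "force" is the grip in N (left out, the last holds). Time passes only in rows, so rows that repeat a pose let the fingers close. It gives the time, the measured TCP pose, the force, the opening and the grip force at its end, in the units of the state.
- monitor.read_state(): the state, without advancing time (a new reading comes with each control period).
- imaging.camera(name): name is "scene" or "side" or "wrist"; returns a dict with "img" (420x560x3 uint8, red, green, blue), "mtx" (3x3 intrinsics, pixels), "D" ([k1, k2, p1, p2, k3] as OpenCV has them; the pictures are not rectified), "view" (4x4, takes a point from world to camera coordinates). Camera axes: x right, y down, z forward; pixel columns grow to the right and rows downward; lengths in mm; the calibration is good to about 2 mm. A picture is of the moment at which its call begins. There is no depth.
- job.sign_off(): hands the job in; it is judged then, once.
Trained networks look in a picture, given as the dict that the camera call returned (one of the last four; its "shot" number tells which), for a name from the list of things; names that differ only in an ending like _2 or _b are one class to them, and where a whole thing is asked for, a point or a joint stands for the part that bears it (a point fixed in the world has none). Each returns a list of dicts, best first, with "p" (0 to 1); they miss things now and then, are a little off and sometimes report something else, mostly with a low value. They report only what shows in the picture. A call takes as long as a camera call. They do not tell look-alikes from the thing itself.
- find_in(picture, target): "rect" ([centre column, centre row, width, height] in pixels, round what is visible of it).
- trace(picture, target): "region" (420x560 bool, what is visible of it) and "rect" ([centre column, centre row, width, height] in pixels, round what is visible of it).
The state is a dict: "clock": time; "joints": joint angles; "qd": joint speeds; "effort": joint torques, N m; "eef_pos": TCP position; "eef_rot": TCP orientation; "wrist_force": force on the tool from outside, world axes, zero at the start; "moment": the same for the moment, N m; "finger_gap": finger opening in mm; "finger_force": force on a finger pad.
Only numpy, scipy, OpenCV 4.12 (cv2) and the standard library are available. Lean on these libraries where they do the work, as an engineer would, in place of code of your own. Each camera call takes 0.05 s, during which the arm holds its last target. There are 200 camera calls.

## Working session

There is one attempt and no reset: what is moved stays moved. The work goes in short steps, Python scripts to look and compute and a tool call to move; the robot and the scene stay as the last step left them, time stands still between calls to the robot, and variables do not carry over. Pictures are saved under pics/ and viewed, at most 14 in all, crops included, and the job is handed in when it is done.

Besides the shell and the picture viewer there is one more tool, called after "Call:" as name(argument=value, ...), one argument or row to a line, values as JSON. arm_command: Moves the arm, as the interface text tells. Its arguments: {"type":"object","properties":{"steps":{"type":"array","items":{"type":"array","items":{"type":"number"}}},"force":{"type":"number"}},"required":["steps"]}

```bash
mkdir -p pics; cat > h.py <<'E'
import numpy as np, cv2
from cell import monitor, imaging, job, find_in, trace
def save(n,im): cv2.imwrite('pics/'+n+'.png',im[:,:,::-1])
def ray(c,px):
    u=cv2.undistortPoints(np.array(px,float).reshape(-1,1,2),c['mtx'],np.array(c['D'],float)).reshape(-1,2)
    R=c['view'][:3,:3];t=c['view'][:3,3]
    return -R.T@t,(np.c_[u,np.ones(len(u))])@R
def onz(c,px,z):
    o,d=ray(c,px); return o+d*((z-o[2])/d[:,2])[:,None]
def proj(c,P):
    P=np.array(P,float).reshape(-1,3);V=c['view']
    return cv2.projectPoints(P,cv2.Rodrigues(V[:3,:3])[0],V[:3,3],c['mtx'],np.array(c['D'],float))[0].reshape(-1,2)
E
python3 - <<'E'
from h import *
ims=[]
for n in ['scene','side','wrist']:
    c=imaging.camera(n); save(n+'0',c['img']); 
    o,_=ray(c,[[280,210]]); print(n,o.round())
    for t in ['longtin_mid','roundtin_mid','squaretin_mid','shaker_mid','longwell_in','roundwell_in','squarewell_in','smallwell_in','cup_mid','syrup_mid']:
        print(t,[(np.round(r['rect']).tolist(),round(r['p'],2)) for r in find_in(c,t)[:4]])
print(monitor.read_state())
E
```

```text
scene [ 928.  638. 1074.]
longtin_mid []
roundtin_mid [([280.0, 226.0, 22.0, 30.0], 0.63), ([266.0, 242.0, 66.0, 42.0], 0.6)]
squaretin_mid [([252.0, 231.0, 22.0, 29.0], 0.78)]
shaker_mid [([281.0, 211.0, 14.0, 30.0], 0.54)]
longwell_in [([330.0, 298.0, 84.0, 49.0], 0.72), ([193.0, 209.0, 30.0, 43.0], 0.37)]
roundwell_in [([250.0, 190.0, 23.0, 21.0], 0.88), ([287.0, 173.0, 29.0, 23.0], 0.81)]
squarewell_in [([229.0, 126.0, 26.0, 24.0], 0.83), ([217.0, 157.0, 29.0, 22.0], 0.75), ([258.0, 146.0, 30.0, 21.0], 0.68)]
smallwell_in [([392.0, 336.0, 24.0, 18.0], 0.74)]
cup_mid [([195.0, 212.0, 26.0, 46.0], 0.59)]
syrup_mid [([194.0, 210.0, 28.0, 46.0], 0.7)]
side [ 472. 1152. 1056.]
longtin_mid [([273.0, 243.0, 56.0, 33.0], 0.56), ([295.0, 213.0, 14.0, 18.0], 0.2)]
roundtin_mid [([284.0, 233.0, 17.0, 23.0], 0.73)]
squaretin_mid [([261.0, 225.0, 16.0, 18.0], 0.9)]
shaker_mid [([287.0, 218.0, 14.0, 21.0], 0.62)]
longwell_in [([288.0, 295.0, 64.0, 37.0], 0.59)]
roundwell_in [([327.0, 212.0, 22.0, 17.0], 0.74), ([297.0, 211.0, 13.0, 17.0], 0.59)]
squarewell_in [([321.0, 190.0, 22.0, 13.0], 0.81
[... 817 characters left out ...]
65, 'joints': array([-6.66230283e-02,  2.99870484e-01,  1.52101601e+00, -2.64521762e-06,
        1.32071172e+00, -6.65562850e-02]), 'qd': array([-6.57719642e-04,  5.75940119e-04, -3.14566683e-04,  1.59336040e-05,
       -1.08074465e-03,  8.06667539e-04]), 'effort': array([ 5.34439096e-04, -5.31660998e+01, -3.52916050e+01,  7.08851684e-02,
        2.13304313e-02, -9.97287884e-05]), 'eef_pos': array([ 5.49980845e+02, -1.49673320e-02,  2.24454999e+02]), 'eef_rot': array([-3.14158693e+00,  2.18727162e-06,  1.57073024e+00]), 'wrist_force': array([ 0.31730916, -0.44671184,  0.67126026]), 'moment': array([ 0.02108779, -0.00366167,  0.04727793]), 'finger_force': 0.0, 'finger_gap': 94.19277898233742}
```

View pics/scene0.png

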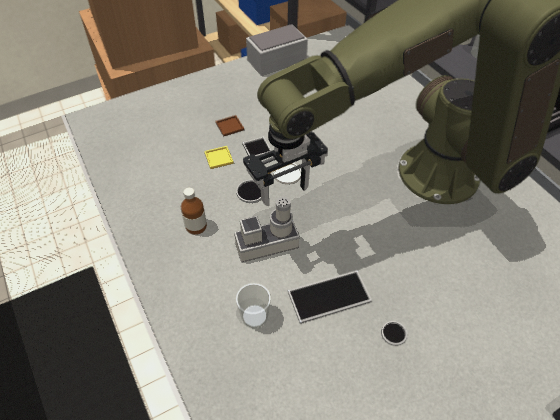

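View pics/side0.png

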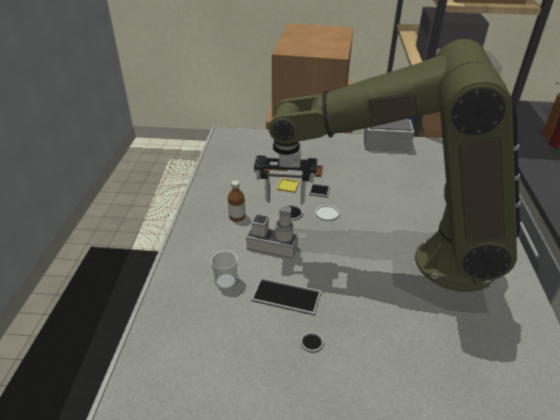

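View pics/wrist0.png

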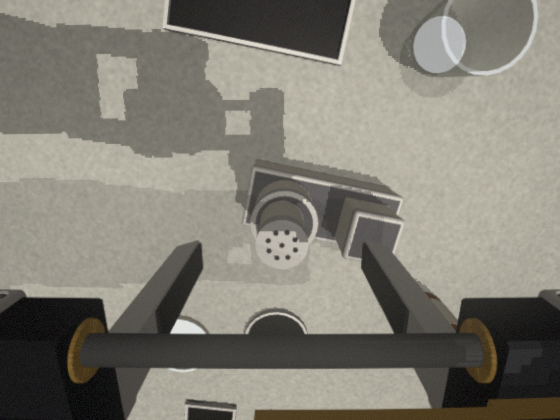

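The scene picture shows the stack at (267,230): shaker on the round tin at the near end, square tin at the far end. The trays: oblong (330,297) and small round (394,333). Round candidates are black (250,190) and white (287,173); the black one is meant. Square candidates are black (258,146), brown (229,126) and yellow (218,157); the black one is meant. I'll confirm that in a crop.

```bash
python3 - <<'E'
from h import *
c=imaging.camera('scene'); img=c['img']
save('crop1',cv2.resize(img[100:220,170:330],None,fx=5,fy=5,interpolation=cv2.INTER_CUBIC))
for n,cc,zs in [('longwell_in',None,9),('roundwell_in',None,9),('squarewell_in',None,9),('smallwell_in',None,9),('shaker_mid',None,0),('syrup_mid',None,0),('cup_mid',None,0)]:
    for r in trace(c,n)[:4]:
        m=cv2.findContours(r['region'].astype(np.uint8),0,2)[0]; k=max(m,key=cv2.contourArea).reshape(-1,2)
        P=onz(c,k,zs)[:,:2].astype(np.float32); q=cv2.minAreaRect(P)
        print(n,round(r['p'],2),np.round(r['rect']),np.round(q[0]),np.round(q[1]),round(q[2]), img[r['region']].mean(0).round())
w=imaging.camera('wrist')
print(np.round(onz(w,[[282,243]],172)), 'lid corners', np.round(onz(w,[[257,160],[402,198]],56)).tolist(),'sq',np.round(onz(w,[[354,208],[403,219],[392,262],[345,252]],112)).tolist())
print('round top L/R', np.round(onz(w,[[251,222],[318,222]],112)))
for n in ['longwell_in','cup_mid','syrup_mid']:pass
print('proj trays', 'longwell corner', np.round(onz(w,[[165,27],[341,64]],9)).tolist())
print(w['view'].round(3).tolist(), w['mtx'].round(1).tolist())
E
```

```text
longwell_in 0.95 [330. 297.  80.  47.] [530. 197.] [ 94. 191.] 78 [54. 53. 52.]
roundwell_in 0.83 [250. 190.  21.  19.] [ 551. -206.] [89. 68.] 84 [58. 56. 55.]
roundwell_in 0.29 [330. 297.  82.  49.] [530. 196.] [ 96. 193.] 80 [58. 57. 56.]
squarewell_in 0.8 [229. 125.  24.  22.] [ 475. -497.] [85. 79.] 85 [113.  73.  49.]
squarewell_in 0.57 [217. 158.  28.  24.] [ 568. -379.] [82. 73.] 80 [213. 203.  89.]
squarewell_in 0.54 [255. 146.  30.  20.] [ 442. -362.] [78. 78.] 85 [72. 69. 67.]
smallwell_in 0.57 [251. 191.  26.  21.] [ 551. -206.] [91. 68.] 84 [59. 57. 57.]
shaker_mid 0.91 [280. 212.  16.  29.] [ 493. -104.] [88. 38.] 61 [117. 114. 108.]
shaker_mid 0.38 [254. 305.  36.  43.] [706. 123.] [121.  85.] 61 [164. 165. 159.]
syrup_mid 0.78 [192. 211.  24.  40.] [ 721. -229.] [167.  64.] 79 [114.  93.  74.]
[[549.  -6. 172.]] lid corners [[525.0, 36.0, 56.0], [673.0, -3.0, 56.0]] sq [[611.0, 2.0, 112.0], [655.0, -8.0, 112.0], [649.0, -48.0, 112.0], [606.0, -39.0, 112.0]]
round top L/R [[522. -10. 112.]
 [581. -10. 112.]]
proj trays longwell corner [[428.0, 168.0, 9.0], [612.0, 132.0, 9.0]]
[[1.0, 0.001, -0.0, -549.076], [0.001, -0.962, 0.274, -28.936], [0.0, -0.274, -0.962, 392.09], [0.0, 0.0, 0.0, 1.0]] [[330.4, 0.0, 281.7], [0.0, 330.4, 207.9], [0.0, 0.0, 1.0]]
```

View pics/crop1.png

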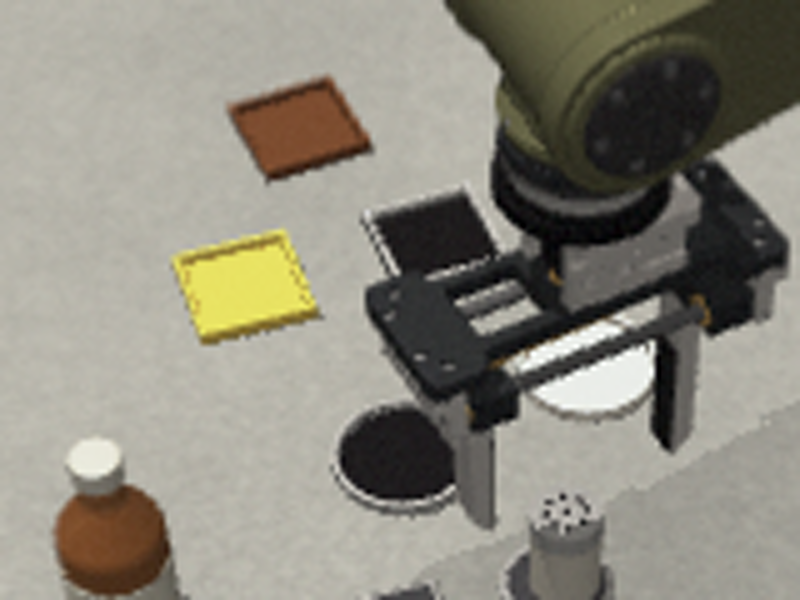

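The crop confirms it: the black-floored, steel-rimmed square at crop (430,235) and round at (400,455) are the targets. Brown, yellow and white are the decoys. Grasping the shaker first.

Call:
arm_command(
  steps=[
    [1,-6,-1,0,0],
    [1,-6,-1,30,0],
    [1,-6,-1,55,0],
    [1,-6,-1,73,0],
    [1,-6,-1,73,0],
    [0,-6,-1,73,0],
    [0,-6,-1,73,0],
    [0,-6,-1,73,0],
    [0,-6,-1,73,0],
    [0,-6,-1,73,0],
    [0,-6,-1,73,0],
  ],
  force=12,
)

```text
clock: 3.48
eef_pos: [549.0, -6.0, 151.4]
eef_rot: [3.142, 0.0, 1.571]
wrist_force: [1.7, -1.2, 0.4]
finger_gap: 37.5
finger_force: 1.1
```

```bash
python3 - <<'E'
from h import *
c=imaging.camera('scene');s=imaging.camera('side')
print('small', np.round(onz(c,[[393,333]],7)),np.round(onz(s,[[312,342]],7)))
print('syrup', np.round(onz(c,[[195,228]],0)),np.round(onz(s,[[237,216]],0)),'cup',np.round(onz(c,[[256,318]],0)),np.round(onz(s,[[226,282]],0)))
print('round',np.round(onz(s,[[293,212]],7)),'sq',np.round(onz(s,[[320,190]],7)),'long',np.round(onz(s,[[287,296]],7)))
E
```

```text
small [[450. 356.   7.]] [[445. 359.   7.]]
syrup [[ 739. -165.    0.]] [[ 732. -171.    0.]] cup [[716. 159.   0.]] [[714. 156.   0.]]
round [[ 532. -205.    7.]] sq [[ 437. -354.    7.]] long [[524. 202.   7.]]
```

Call:
arm_command(
  steps=[
    [0,0,0,0,0],
    [0,0,0,0,0],
    [0,0,0,-15,0],
    [0,0,0,-40,0],
    [0,0,0,-65,0],
    [0,30,-10,-65,0],
    [0,70,-22,-65,0],
    [0,115,-35,-65,0],
    [0,160,-48,-65,0],
    [0,205,-60,-65,0],
    [0,250,-75,-65,0],
    [0,295,-87,-65,0],
    [0,335,-97,-65,0],
    [0,355,-101,-65,0],
    [0,362,-102,-65,0],
    [0,362,-102,-65,0],
    [0,362,-102,-65,0],
  ],
)

```text
clock: 5.7
eef_pos: [447.4, 355.0, 216.5]
eef_rot: [3.142, 0.0, 1.57]
wrist_force: [0.6, -0.0, -0.9]
finger_gap: 35.8
finger_force: 12.0
```

```bash
python3 - <<'E'
from h import *
c=imaging.camera('wrist'); save('w2',c['img'])
for n in ['smallwell_in','shaker_mid','longwell_in']:
    for r in trace(c,n)[:2]:
        m=cv2.findContours(r['region'].astype(np.uint8),0,2)[0]; k=max(m,key=cv2.contourArea).reshape(-1,2)
        P=onz(c,k,9)[:,:2].astype(np.float32); print(n,round(r['p'],2),np.round(r['rect']),np.round(cv2.minEnclosingCircle(P)[0]),cv2.minAreaRect(P))
E
```

```text
smallwell_in 0.94 [282. 188.  58.  50.] [445. 356.] ((445.7213134765625, 355.4825744628906), (60.395206451416016, 61.63792037963867), 89.98257446289062)
shaker_mid 0.91 [285. 271.  75. 108.] [446. 246.] ((446.24761962890625, 246.0402374267578), (143.85812377929688, 94.44126892089844), 89.9931640625)
longwell_in 0.7 [346. 304. 159.  56.] [579. 229.] ((577.3921508789062, 221.60533142089844), (28.271915435791016, 99.30946350097656), 79.49554443359375)
```

View pics/w2.png

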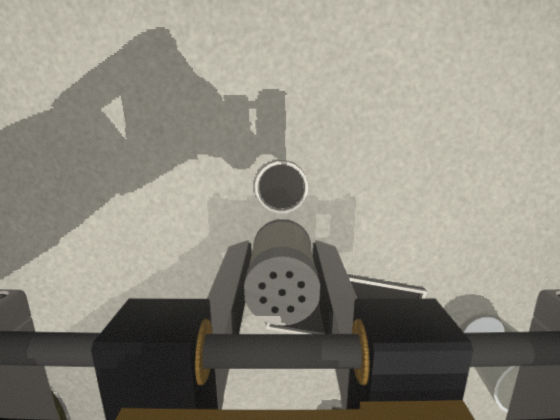

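The wrist picture shows the shaker held straight, top at (283,291), and the small tray at (282,188), 2 mm off the TCP. Lowering it.

Call:
arm_command(
  steps=[
    [0,1.5,-2,40,0],
    [0,1.5,-2,85,0],
    [0,1.5,-2,125,0],
    [0,1.5,-2,150,0],
    [0,1.5,-2,163,0],
    [0,1.5,-2,170,0],
    [0,1.5,-2,173,0],
    [0,1.5,-2,173,0],
    [0.6,1.5,-2,173,0],
    [0.6,1.5,-2,173,0],
    [0.6,1.5,-2,173,0],
    [0.6,1.5,-2,173,0],
    [0.6,1.5,-2,150,0],
    [0.6,1.5,-2,110,0],
    [0.6,1.5,-2,60,0],
    [0.6,1.5,-2,0,0],
    [0.6,1.5,-2,0,0],
  ],
)

```text
clock: 8.02
eef_pos: [446.2, 358.4, 221.2]
eef_rot: [3.135, -0.005, 1.571]
wrist_force: [0.2, -0.3, -0.4]
finger_gap: 56.8
finger_force: 0.0
```

```bash
python3 - <<'E'
from h import *
print(monitor.read_state()['eef_pos'])
c=imaging.camera('wrist'); save('w3',c['img'])
E
```

```text
[446.20651983 358.37859263 221.23358032]
```

View pics/w3.png

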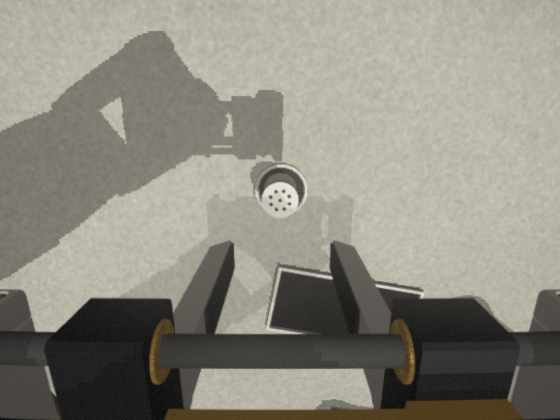

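The shaker stands in the small tray at (281,195). Next: over the square tin, turned to close across the oblong tin.

Call:
arm_command(
  steps=[
    [1,-40,20,0,-8],
    [1,-85,40,0,-17],
    [1,-130,62,0,-26],
    [1,-175,84,0,-35],
    [1,-220,106,0,-44],
    [1,-265,128,0,-53],
    [1,-310,150,0,-62],
    [1,-350,170,0,-70],
    [1,-375,182,0,-75],
    [1,-382,185,0,-76],
    [1,-382,185,0,-76],
    [1,-382,185,0,-76],
  ],
)

```text
clock: 9.57
eef_pos: [629.6, -23.4, 216.3]
eef_rot: [3.142, -0.0, 2.897]
wrist_force: [0.2, -0.4, -0.4]
finger_gap: 94.2
finger_force: 0.0
```

```bash
python3 - <<'E'
from h import *
s=monitor.read_state();print(s['eef_pos'],s['eef_rot'],s['joints'])
c=imaging.camera('wrist'); save('w4',c['img'])
for n,z in [('squaretin_mid',112),('roundtin_mid',112),('longtin_mid',56)]:
    for r in trace(c,n)[:2]:
        m=cv2.findContours(r['region'].astype(np.uint8),0,2)[0]; k=max(m,key=cv2.contourArea).reshape(-1,2)
        P=onz(c,k,z)[:,:2].astype(np.float32); print(n,round(r['p'],2),np.round(r['rect']),cv2.minAreaRect(P))
E
```

```text
[629.6405105  -23.37019163 216.26921056] [ 3.14153901e+00 -4.36768995e-04  2.89716436e+00] [-9.52680066e-02  4.86776652e-01  1.28224000e+00  1.20305704e-04
  1.37299995e+00 -1.42165970e+00]
squaretin_mid 0.79 [280. 209.  53.  70.] ((624.9398193359375, -26.033233642578125), (46.39528274536133, 55.778411865234375), 77.16545104980469)
squaretin_mid 0.53 [102. 152.  76.  74.] ((544.3037719726562, -151.24853515625), (60.865013122558594, 60.83055877685547), 66.17911529541016)
roundtin_mid 0.92 [273. 115.  78.  77.] ((551.0505981445312, -11.964508056640625), (58.23164367675781, 57.712764739990234), 76.00044250488281)
longtin_mid 0.64 [276. 152.  69. 166.] ((615.7750244140625, -22.474002838134766), (63.751033782958984, 105.59185791015625), 79.24764251708984)
```

View pics/w4.png

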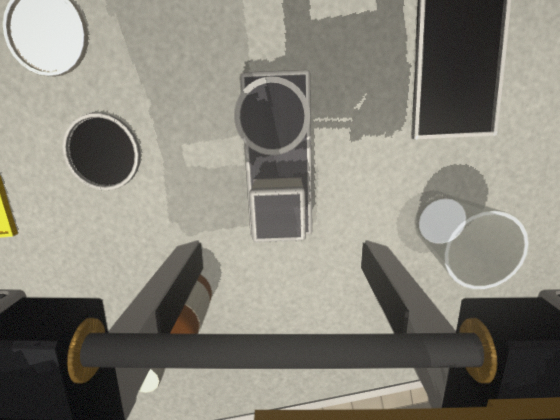

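The wrist picture shows the square tin at (278,216), the round tin at (273,115), the black round tray at (101,151) and the white decoy at (46,33). Grasping the square tin.

Call:
arm_command(
  steps=[
    [1,-1,-3.5,40,0],
    [1,-1,-3.5,80,0],
    [1,-1,-3.5,108,0],
    [1,-1,-3.5,121,0],
    [1,-1,-3.5,121,0],
    [0,-1,-3.5,121,0],
    [0,-1,-3.5,121,0],
    [0,-1,-3.5,121,0],
    [0,-1,-3.5,121,0],
    [0,-1,-3.5,121,0],
    [0,-1,-3.5,121,0],
    [0,-1,-3.5,121,0],
    [0,-1,-3.5,110,0],
    [0,-1,-3.5,85,0],
    [0,-1,-3.5,50,0],
    [0,-1,-3.5,10,0],
    [0,-1,-3.5,0,0],
    [0,-1,-3.5,0,0],
  ],
  force=15,
)

```text
clock: 12.02
eef_pos: [630.0, -28.1, 216.0]
eef_rot: [-3.142, -0.0, 2.897]
wrist_force: [0.6, -0.9, -2.1]
finger_gap: 46.1
finger_force: 14.8
```

```bash
python3 - <<'E'
from h import *
s=monitor.read_state();print(s['eef_pos'],s['finger_force'])
c=imaging.camera('wrist')
for n,z in [('roundwell_in',9),('roundtin_mid',112),('longtin_mid',56)]:
    for r in trace(c,n)[:3]:
        m=cv2.findContours(r['region'].astype(np.uint8),0,2)[0]; k=max(m,key=cv2.contourArea).reshape(-1,2)
        P=onz(c,k,z)[:,:2].astype(np.float32); print(n,round(r['p'],2),np.round(r['rect']),cv2.minAreaRect(P))
E
```

```text
[629.98200431 -28.14696307 216.0224035 ] 14.848827123641968
roundwell_in 0.67 [47. 38. 90. 74.] ((418.41180419921875, -221.8942413330078), (89.6524429321289, 70.61338806152344), 74.39666748046875)
roundwell_in 0.63 [105. 151.  76.  80.] ((540.9676513671875, -209.19105529785156), (84.8260269165039, 86.35062408447266), 11.200274467468262)
roundtin_mid 0.81 [279. 114.  78.  80.] ((550.7383422851562, -11.787456512451172), (58.167240142822266, 58.18918991088867), 76.03754425048828)
longtin_mid 0.92 [282. 138.  69. 146.] ((604.9448852539062, -20.72079849243164), (64.92292785644531, 78.78142547607422), 77.60930633544922)
```

Call:
arm_command(
  steps=[
    [0,8,-30,0,0],
    [0,20,-70,0,0],
    [0,31,-110,0,0],
    [0,42,-150,0,0],
    [0,54,-190,0,0],
    [0,65,-230,0,0],
    [0,76,-270,0,0],
    [0,88,-310,0,0],
    [0,96,-340,0,0],
    [0,102,-360,0,0],
    [0,103.5,-366,0,0],
    [0,103.5,-366,0,0],
    [0,103.5,-366,0,0],
  ],
)

```text
clock: 13.85
eef_pos: [441.7, -357.5, 216.4]
eef_rot: [3.141, 0.0, 2.898]
wrist_force: [0.8, 0.2, -1.8]
finger_gap: 46.2
finger_force: 14.8
```

```bash
python3 - <<'E'
from h import *
s=monitor.read_state();print(s['eef_pos'],s['eef_rot'],s['joints'])
c=imaging.camera('wrist'); save('w5',c['img'])
for n,z in [('squarewell_in',9),('squaretin_mid',233)]:
    for r in trace(c,n)[:3]:
        m=cv2.findContours(r['region'].astype(np.uint8),0,2)[0]; k=max(m,key=cv2.contourArea).reshape(-1,2)
        P=onz(c,k,z)[:,:2].astype(np.float32); print(n,round(r['p'],2),np.round(r['rect']),cv2.minAreaRect(P))
E
```

```text
[ 441.66198585 -357.49668646  216.39897245] [3.14141803e+00 6.62320096e-06 2.89819745e+00] [-7.44993726e-01  3.46876554e-01  1.47807552e+00  1.61478071e-04
  1.31671874e+00 -2.07243544e+00]
squarewell_in 0.85 [277. 180.  73.  60.] ((435.6031494140625, -363.4568176269531), (75.81483459472656, 68.95596313476562), 83.16350555419922)
squarewell_in 0.7 [169. 236.  77.  68.] ((469.6973571777344, -501.92327880859375), (77.15189361572266, 76.07101440429688), 85.6766128540039)
squaretin_mid 0.6 [279. 268.  92. 120.] ((433.45025634765625, -355.93109130859375), (45.63996505737305, 60.768653869628906), 78.01801300048828)
```

View pics/w5.png

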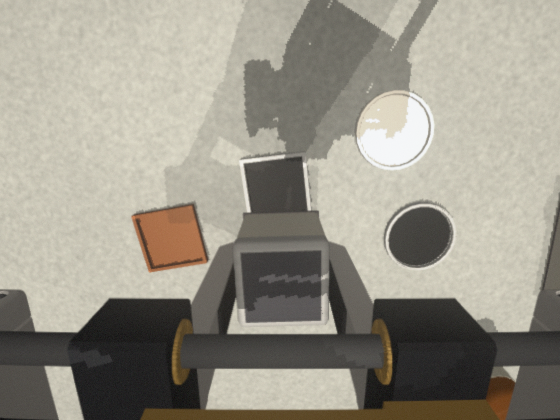

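The picture shows the held square tin at (280,270) over the black square tray, whose near edge is at (273,159). The brown decoy is off at (170,238). Lowering with a small correction.

Call:
arm_command(
  steps=[
    [0,1.5,-6.5,40,-4],
    [0,1.5,-6.5,85,-4],
    [0,1.5,-6.5,125,-4],
    [0,1.5,-6.5,150,-4],
    [0,1.5,-6.5,163,-4],
    [0,1.5,-6.5,170,-4],
    [0,1.5,-6.5,173,-4],
    [0,1.5,-6.5,173,-4],
    [0.9,1.5,-6.5,173,-4],
    [0.9,1.5,-6.5,173,-4],
    [0.9,1.5,-6.5,173,-4],
    [0.9,1.5,-6.5,173,-4],
    [0.9,1.5,-6.5,150,-4],
    [0.9,1.5,-6.5,110,-4],
    [0.9,1.5,-6.5,60,-4],
    [1,1.5,-6.5,5,-4],
    [1,1.5,-6.5,0,0],
    [1,1.5,-6.5,0,0],
  ],
)

```text
clock: 16.25
eef_pos: [438.1, -364.2, 216.9]
eef_rot: [-3.141, 0.001, 2.898]
wrist_force: [0.4, -0.5, 0.4]
finger_gap: 93.9
finger_force: 0.0
```

```bash
python3 - <<'E'
from h import *
s=monitor.read_state();print(s['eef_pos'],s['eef_rot'],s['joints'])
c=imaging.camera('wrist'); save('w6',cv2.resize(c['img'][120:260,200:360],None,fx=4,fy=4))
for n,z in [('squarewell_in',9),('squaretin_mid',59)]:
    for r in trace(c,n)[:3]:
        m=cv2.findContours(r['region'].astype(np.uint8),0,2)[0]; k=max(m,key=cv2.contourArea).reshape(-1,2)
        P=onz(c,k,z)[:,:2].astype(np.float32); print(n,round(r['p'],2),np.round(r['rect']),cv2.minAreaRect(P))
E
```

```text
[ 438.14378529 -364.19991816  216.85677356] [-3.14118891e+00  7.39947547e-04  2.89754661e+00] [-7.57786551e-01  3.49407916e-01  1.47359601e+00  1.24123101e-05
  1.31774589e+00 -2.08453979e+00]
squarewell_in 0.94 [178. 237.  77.  67.] ((469.5311279296875, -502.0387878417969), (76.85356140136719, 76.1138916015625), 85.88273620605469)
squarewell_in 0.76 [289. 285.  62.  62.] ((562.8533935546875, -384.6356506347656), (74.22747802734375, 79.19406127929688), 80.03284454345703)
squarewell_in 0.58 [282. 188.  70.  69.] ((439.4073486328125, -364.07196044921875), (74.31814575195312, 74.98802947998047), 83.00535583496094)
squaretin_mid 0.91 [283. 195.  47.  64.] ((433.5034484863281, -363.97406005859375), (46.99730682373047, 53.81377029418945), 82.375)
```

View pics/w6.png

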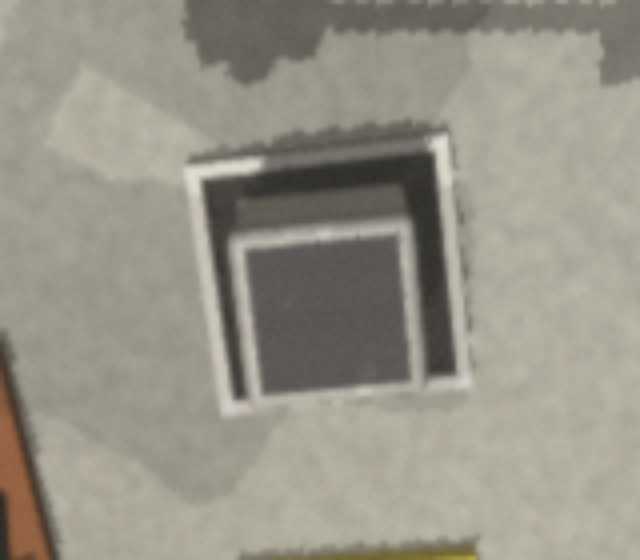

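The square tin stands in its tray within about 2 mm. Now the round tin at (551,-12).

Call:
arm_command(
  steps=[
    [1,-3,45,0,0],
    [1,-6,100,0,0],
    [1,-10,155,0,0],
    [1,-14,210,0,0],
    [1,-18,265,0,0],
    [1,-21,320,0,0],
    [1,-24,355,0,0],
    [1,-24.5,369,0,0],
    [1,-24.5,369,10,0],
    [1,-24.5,369,50,0],
    [1,-24.5,369,85,0],
    [1,-24.5,369,110,0],
    [1,-24.5,369,122,0],
    [1,-24.5,369,122,0],
    [0,-24.5,369,122,0],
    [0,-24.5,369,122,0],
    [0,-24.5,369,122,0],
    [0,-24.5,369,122,0],
    [0,-24.5,369,122,0],
    [0,-24.5,369,122,0],
  ],
  force=15,
)

```text
clock: 18.9
eef_pos: [551.2, -12.0, 94.7]
eef_rot: [3.142, 0.0, 2.897]
wrist_force: [-0.5, 0.9, 4.0]
finger_gap: 57.9
finger_force: 15.0
```

Call:
arm_command(
  steps=[
    [0,0,0,-10,0],
    [0,0,0,-35,0],
    [0,0,0,-75,0],
    [0,0,0,-110,0],
    [0,0,0,-121,0],
    [0,-8,-40,-121,0],
    [0,-16,-80,-121,0],
    [0,-24,-120,-121,0],
    [0,-32,-160,-121,0],
    [0,-37,-185,-121,0],
    [0,-38,-192.5,-121,0],
    [0,-38,-192.5,-121,0],
    [0,-38,-192.5,-121,0],
  ],
)

```text
clock: 20.52
eef_pos: [541.6, -207.0, 215.3]
eef_rot: [3.141, -0.0, 2.898]
wrist_force: [0.5, -0.3, -2.4]
finger_gap: 57.8
finger_force: 15.0
```

```bash
python3 - <<'E'
from h import *
s=monitor.read_state();print(s['eef_pos'],s['eef_rot'],s['finger_force'])
c=imaging.camera('wrist'); save('w7',c['img'])
for n,z in [('roundwell_in',9),('roundtin_mid',233)]:
    for r in trace(c,n)[:3]:
        m=cv2.findContours(r['region'].astype(np.uint8),0,2)[0]; k=max(m,key=cv2.contourArea).reshape(-1,2)
        P=onz(c,k,z)[:,:2].astype(np.float32); print(n,round(r['p'],2),np.round(r['rect']),cv2.minAreaRect(P),cv2.minEnclosingCircle(P))
E
```

```text
[ 541.56962099 -207.04097168  215.26478649] [ 3.14135898e+00 -3.28421846e-04  2.89817363e+00] 14.999761283397675
roundwell_in 0.84 [278. 180.  74.  61.] ((531.5314331054688, -209.32534790039062), (84.55550384521484, 67.35592651367188), 79.28120422363281) ((539.5358276367188, -210.6013946533203), 42.74653625488281)
roundwell_in 0.6 [238.  71.  84.  87.] ((410.18505859375, -222.08718872070312), (84.43453979492188, 82.5401382446289), 2.6024506092071533) ((410.0509948730469, -222.62631225585938), 43.10775375366211)
roundtin_mid 0.98 [281. 266. 121. 131.] ((532.8048095703125, -205.01913452148438), (57.809326171875, 69.08222961425781), 76.06871032714844) ((534.0113525390625, -205.3611297607422), 35.91448211669922)
```

View pics/w7.png

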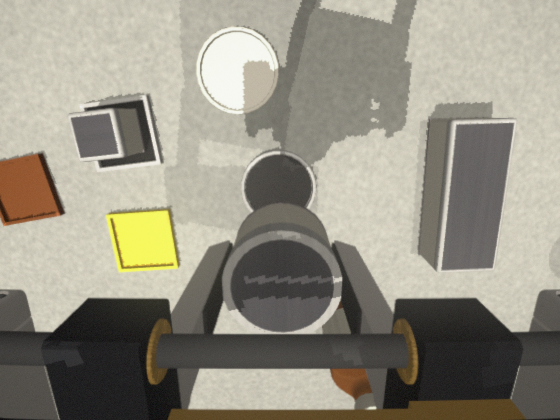

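The picture shows the round tin held at (282,275) over the black round tray (279,185), with the white decoy at (238,70). Lowering.

Call:
arm_command(
  steps=[
    [0,-2,-3.5,40,0],
    [0,-2,-3.5,85,0],
    [0,-2,-3.5,125,0],
    [0,-2,-3.5,150,0],
    [0,-2,-3.5,163,0],
    [0,-2,-3.5,170,0],
    [0,-2,-3.5,172.5,0],
    [0,-2,-3.5,172.5,0],
    [1,-2,-3.5,172.5,0],
    [1,-2,-3.5,172.5,0],
    [1,-2,-3.5,172.5,0],
    [1,-2,-3.5,172.5,0],
    [1,-2,-3.5,150,0],
    [1,-2,-3.5,110,0],
    [1,-2,-3.5,60,0],
    [1,-2,-3.5,5,0],
    [1,-2,-3.5,0,0],
    [1,-2,-3.5,0,0],
  ],
)

```text
clock: 22.92
eef_pos: [542.4, -211.8, 215.0]
eef_rot: [3.142, -0.0, 2.897]
wrist_force: [-0.8, -0.3, -0.1]
finger_gap: 94.2
finger_force: 0.0
```

```bash
python3 - <<'E'
from h import *
s=monitor.read_state();print(s['eef_pos'],s['eef_rot'],s['joints'])
c=imaging.camera('wrist')
for n,z in [('roundwell_in',9),('roundtin_mid',59),('longtin_mid',56)]:
    for r in trace(c,n)[:3]:
        m=cv2.findContours(r['region'].astype(np.uint8),0,2)[0]; k=max(m,key=cv2.contourArea).reshape(-1,2)
        P=onz(c,k,z)[:,:2].astype(np.float32); print(n,round(r['p'],2),np.round(r['rect']),cv2.minAreaRect(P),cv2.minEnclosingCircle(P))
E
```

```text
[ 542.42330032 -211.84983314  215.03507436] [ 3.14153635e+00 -1.81520685e-04  2.89723440e+00] [-4.35245518e-01  3.79438171e-01  1.43714851e+00  2.14821570e-05
  1.32519488e+00 -1.76168881e+00]
roundwell_in 0.96 [282. 178.  72.  62.] ((532.0234985351562, -208.0735321044922), (84.60285949707031, 68.22380828857422), 72.95967864990234) ((539.951416015625, -210.3737030029297), 43.00852584838867)
roundwell_in 0.81 [242.  69.  84.  90.] ((409.85614013671875, -222.0763702392578), (84.21094512939453, 84.28964233398438), 29.51640510559082) ((409.9691467285156, -222.40966796875), 43.04509735107422)
roundtin_mid 0.98 [282. 195.  60.  61.] ((539.4218139648438, -210.4263916015625), (57.97367858886719, 65.11627960205078), 54.75347137451172) ((538.5958251953125, -211.07974243164062), 32.888118743896484)
longtin_mid 0.59 [472. 193. 102. 155.] ((587.4932250976562, -29.565284729003906), (87.92725372314453, 161.9456787109375), 78.11792755126953) ((586.6475830078125, -28.854412078857422), 89.64600372314453)
```

The round tin is centred in its tray within about 2 mm. Now above the oblong tin.

Call:
arm_command(
  steps=[
    [1,0,40,0,0],
    [1,0,90,0,0],
    [1,0,140,0,0],
    [1,0,180,0,0],
    [1,0,200,0,0],
    [1,0,200,0,0],
    [1,0,200,0,0],
  ],
)

```text
clock: 24.0
eef_pos: [590.7, -19.1, 215.2]
eef_rot: [-3.141, -0.0, 2.896]
wrist_force: [-1.6, -0.6, 0.4]
finger_gap: 94.0
finger_force: 0.0
```

```bash
python3 - <<'E'
from h import *
s=monitor.read_state();print(s['eef_pos'],s['eef_rot'])
c=imaging.camera('wrist'); save('w8',c['img'])
for n,z in [('longtin_mid',56),('longwell_in',9)]:
    for r in trace(c,n)[:3]:
        m=cv2.findContours(r['region'].astype(np.uint8),0,2)[0]; k=max(m,key=cv2.contourArea).reshape(-1,2)
        P=onz(c,k,z)[:,:2].astype(np.float32); print(n,round(r['p'],2),np.round(r['rect']),cv2.minAreaRect(P))
E
```

```text
[590.73535992 -19.11000762 215.21677456] [-3.14132172e+00 -4.09447871e-04  2.89624926e+00]
longtin_mid 0.86 [280. 192.  68. 159.] ((589.7134399414062, -17.435466766357422), (63.91732406616211, 159.5902099609375), 77.83989715576172)
longwell_in 0.68 [463.  88. 103. 176.] ((534.3822631835938, 191.47491455078125), (96.51206970214844, 176.8467559814453), 79.04086303710938)
```

View pics/w8.png

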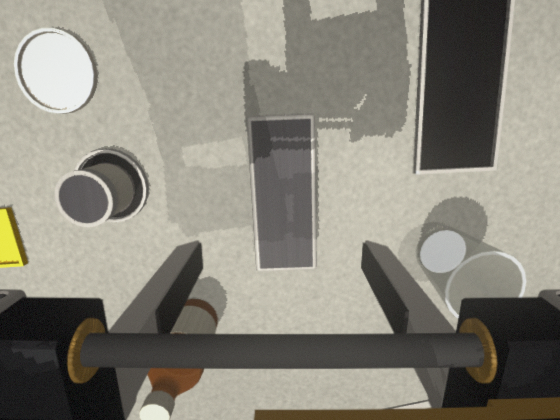

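The picture shows the oblong tin free at (283,193) and its tray at (463,85). Grasping it across the middle.

Call:
arm_command(
  steps=[
    [1,1.5,1.5,40,-2],
    [1,1.5,1.5,90,-2],
    [1,1.5,1.5,135,-2],
    [1,1.5,1.5,165,-2],
    [1,1.5,1.5,178,-2],
    [1,1.5,1.5,178,-2],
    [0,1.5,1.5,178,-2],
    [0,1.5,1.5,178,-2],
    [0,1.5,1.5,178,-2],
    [0,1.5,1.5,178,-2],
    [0,1.5,1.5,178,-2],
    [0,1.5,1.5,178,-2],
    [0,1.5,1.5,168,-2],
    [0,1.5,1.5,145,-2],
    [0,1.5,1.5,105,-2],
    [0,1.5,1.5,60,-2],
    [0,1.5,1.5,20,-2],
    [0,1.5,1.5,10,-2],
    [0,1.5,1.5,10,-2],
  ],
  force=35,
)

```text
clock: 26.52
eef_pos: [589.6, -15.9, 204.6]
eef_rot: [-3.142, -0.001, 2.932]
wrist_force: [0.6, -0.1, -5.2]
finger_gap: 63.7
finger_force: 35.0
```

Call:
arm_command(
  steps=[
    [0,20,15,0,0],
    [0,45,35,0,0],
    [0,70,60,0,0],
    [0,92,78,0,0],
    [0,102,88,0,0],
    [0,103,90,0,0],
    [0,103,90,0,0],
    [0,103,90,0,0],
  ],
)

```text
clock: 27.52
eef_pos: [508.1, 92.8, 205.2]
eef_rot: [-3.141, -0.0, 2.931]
wrist_force: [0.0, 0.8, -4.1]
finger_gap: 63.8
finger_force: 35.0
```

```bash
python3 - <<'E'
from h import *
c=imaging.camera('wrist'); save('w9',c['img'])
s=monitor.read_state();print(s['eef_pos'],s['eef_rot'])
for n,z in [('longtin_mid',s['eef_pos'][2]+19),('longwell_in',9)]:
    for r in trace(c,n)[:3]:
        m=cv2.findContours(r['region'].astype(np.uint8),0,2)[0]; k=max(m,key=cv2.contourArea).reshape(-1,2)
        P=onz(c,k,z)[:,:2].astype(np.float32); print(n,round(r['p'],2),np.round(r['rect']),cv2.minAreaRect(P))
E
```

```text
[508.10977716  92.85685844 205.24880082] [-3.14146129e+00 -1.77728339e-04  2.93140124e+00]
longtin_mid 0.9 [281. 265. 151. 291.] ((481.3265686035156, 98.36189270019531), (63.103153228759766, 104.1441879272461), 78.08399963378906)
longwell_in 0.65 [380. 181.  91. 169.] ((526.83837890625, 194.6222381591797), (92.80939483642578, 189.98928833007812), 79.24754333496094)
```

View pics/w9.png

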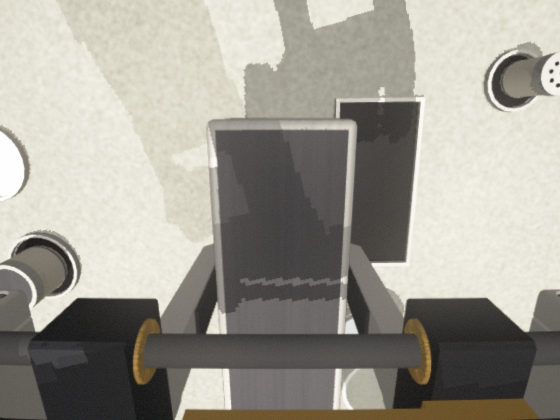

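The picture shows the tray fully at (380,181), with its true size of 93 x 190 mm outside, and the tin held level. Moving over and lowering.

Call:
arm_command(
  steps=[
    [0,1,25,0,0],
    [0,2,60,0,-1],
    [0,3,90,0,-1],
    [0,3,103.5,0,-1],
    [0,3,103.5,0,-1],
    [0,3,103.5,30,-1],
    [0,3,103.5,75,-1],
    [0,3,103.5,115,-1],
    [0,3,103.5,140,-1],
    [0,3,103.5,154,-1],
    [0,3,103.5,161,-1],
    [0,3,103.5,164,-1],
    [0,3,103.5,164,-1],
    [0,3,103.5,164,-1],
  ],
)

```text
clock: 29.42
eef_pos: [526.7, 195.4, 42.1]
eef_rot: [3.141, 0.001, 2.95]
wrist_force: [0.1, -1.3, -5.4]
finger_gap: 63.4
finger_force: 35.0
```

Call:
arm_command(
  steps=[
    [0,0,0,1,0],
    [0,0,0,1,0],
    [1,0,0,1,0],
    [1,0,0,1,0],
    [1,0,0,1,0],
    [1,0,0,1,0],
    [1,0,0,-20,0],
    [1,0,0,-60,0],
    [1,0,0,-110,0],
    [1,0,0,-165,0],
    [1,0,-40,-190,0],
    [1,0,-80,-190,0],
    [1,0,-80,-190,0],
    [1,0,-80,-190,0],
  ],
)

```text
clock: 31.18
eef_pos: [511.2, 117.1, 231.4]
eef_rot: [3.141, -0.0, 2.949]
wrist_force: [-1.0, -0.4, 0.4]
finger_gap: 94.5
finger_force: 0.0
```

```bash
python3 - <<'E'
from h import *
c=imaging.camera('wrist'); s=monitor.read_state();print(s['eef_pos'])
for n,z in [('longtin_mid',59),('longwell_in',9),('smallwell_in',9),('shaker_mid',63)]:
    for r in trace(c,n)[:2]:
        m=cv2.findContours(r['region'].astype(np.uint8),0,2)[0]; k=max(m,key=cv2.contourArea).reshape(-1,2)
        P=onz(c,k,z)[:,:2].astype(np.float32); print(n,round(r['p'],2),np.round(r['rect']),cv2.minAreaRect(P))
d=imaging.camera('scene')['img'];save('end',np.vstack([cv2.resize(c['img'],(520,390)),cv2.resize(d[110:350,170:430],(520,200*1))]) if 0 else np.hstack([cv2.resize(c['img'],(400,300)),cv2.resize(d[110:350,150:430],(400,300))]))
E
```

```text
[511.2080479  117.3656552  231.27086744]
longtin_mid 0.66 [358. 190.  72. 148.] ((526.3073120117188, 191.83985900878906), (70.41033172607422, 158.14427185058594), 78.80867004394531)
longwell_in 0.71 [349. 180.  86. 156.] ((525.726806640625, 192.38125610351562), (92.92076873779297, 189.36590576171875), 78.17731475830078)
longwell_in 0.37 [ 31. 263.  59.  57.] ((548.462158203125, -232.05667114257812), (63.60516357421875, 105.93919372558594), 24.187156677246094)
smallwell_in 0.91 [475.  89.  51.  56.] ((444.82373046875, 347.2752990722656), (54.20476150512695, 60.6286735534668), 88.40557861328125)
smallwell_in 0.3 [349. 179.  86. 154.] ((526.0899047851562, 193.89869689941406), (93.72655487060547, 187.802490234375), 79.28369140625)
shaker_mid 0.71 [502.  84.  72.  46.] ((441.854736328125, 342.0495910644531), (67.3524169921875, 36.38161087036133), 81.51782989501953)
```

View pics/end.png

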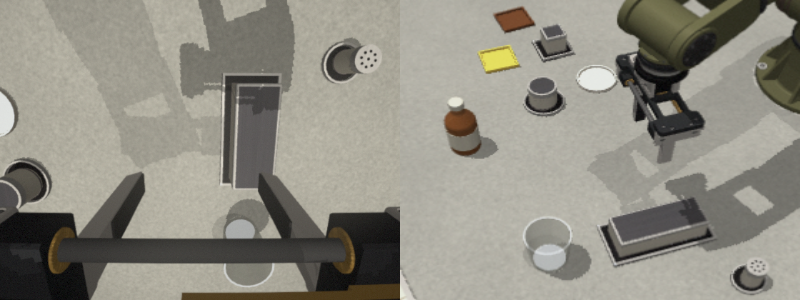

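The final picture shows all four tins upright in their own trays, the cup and bottle untouched and the gripper clear.

```bash
python3 -c "
from cell import job; print(job.sign_off())"
```

```text
the job is handed in; nothing more can be done
None
```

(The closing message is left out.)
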